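# Put the tape measure away in the push-latch case

## Task

Put the tape measure away in the grey case: press the case's thumb latch so that its sprung lid pops open, lay the tape measure flat inside and let go of it, then push the lid down until it snaps shut and stays latched. Leave the stapler, the box cutter and the roll of tape where they are.

Things in the scene. Friction and masses are not known exactly. Their poses are not given: they have to be found in the camera images.
- case: Grey case fixed to the desk, 120 mm along its x, 190 mm along y, 50 mm high shut. Origin: centre of its underside; x points from the latch side to the hinge side, z up. Walls 4 mm thick, up to z = 44 mm; inner floor 112 x 182 mm at z = 4 mm. Lid hinge line: x = +60, z = 45 mm. The black thumb latch is in the middle of the -x face; its hook (34 mm wide, x = -71 to -56 mm) rises to z = 71 mm.
- case_latch (a joint): Sprung thumb latch: 0 at rest (hooked), grows as its pad is pushed down, stop at 0.36 rad (pad centre 9 to 10 mm down); its pin is 27 mm from the pad centre. It lets the lid go at about 0.15 to 0.2 rad (pad centre 4 to 6 mm down). Pressed at the pad centre it takes about 1.6 N at first, 3 N at release, 4.5 N at the stop. It comes back up when let go.
- latch_pad (a point): Centre of the top of the thumb pad, where to press straight down: x = -94 mm, z = 35 mm of the case at rest; it moves with the pad. The pad is 56 mm along the case's y and reaches from x = -69 to -109 mm.
- case_lid (a joint): Lid: 0 shut, 1.45 rad fully open (nearly upright); about 0.01 when latched. A light spring (1 N at the front edge) opens it in about 0.5 s once the latch lets go and holds it open. To shut it, push it from behind its raised edge towards the latch side and down; in the last 20 mm it pushes the hook aside (5 to 10 N) and snaps under it. Short of that it springs open again.
- lid_edge (a point): Middle of the lid's outer face near its front edge, 115 mm from the hinge line. The lid is a 5 mm plate 190 mm long; its front edge is 120 mm from the hinge line. Site when shut: x = -55, z = 50 mm of the case; fully open: x = +51, z = 160 mm.
- tape_measure: Pocket tape measure lying flat, yellow with a black top, 60 mm along its x, 66 mm along its y, 31 mm high, about 0.2 kg. Origin: centre of its underside, z up. A small steel tab sticks out at its -y side; grasp it across its x (60 mm).
- stapler: Stapler lying on the desk, 150 mm along its x, 34 mm wide, 42 mm high. Origin: centre of its underside. Bystander.
- box_cutter: Snap-off box cutter lying on the desk, 148 mm along its y, 22 mm wide, 21 mm high. Origin: centre of its underside. Bystander.
- tape_roll: Roll of masking tape lying flat, 96 mm across, 25 mm high. Origin: centre of its underside. Bystander.
Mind the look-alikes: they are no part of the job. What is meant by the tape_measure is not orange, and is the larger of those in its own colour.

How it is judged:
By the outcome, as a careful person would: the job done as asked, in the order asked, and still so for the second after the job is handed in, with the robot touching nothing.
It also fails if it takes over 72 s, if anything falls off the work surface, if the arm or the gripper's body presses on something with over 40 N, if the wrist force passes 120 N, or if a joint passes its speed limit or range.

## Robot

A 6-joint arm with a two-finger parallel gripper is mounted at the origin on a cart in front of the work surface, level with it; the furniture and walls round the work are solid. World frame = base frame: x ahead of the robot, y to its left, z up, the work surface at z = 0. Lengths are in m, angles in rad, forces in N, time in s.
With the tool pointing down it reaches from about 0.425 to 0.95 m from the base axis. Payload 3.5 kg.
Tool frame: the origin (TCP) lies at the very end of the fingers, on their centre line; the grasp point (between the pads) lies 19 mm behind it; z points along the fingers, y is the line along which they close (so a half turn about z gives the same grasp; the last joint's range is limited). The gripper opens to 85 mm and grips with 20 to 120 N. Pads are 22 mm wide; open, the fingers measure 114 mm over their backs; the gripper's body (76 mm by 85 mm) begins 54 mm behind the grasp point. The pads swing forward as they close: fully open they stand 13 mm farther back than shut.
Start: joints at [-1.332, 0.286, 1.577, -0, 1.279, -0.15], TCP at [0.256, -0.625, 0.231] pointing down, gripper open.
Joint ranges: [-2.77, 2.77], [-0.9, 2.22], [0.21, 2.48], [-1.53, 4.67], [0.24, 2.81], [-2.84, 2.84]. Speed limits (rad/s): [2.79, 2.79, 3.14, 3.14, 3.14, 3.14].

## Interface

Orientations are given as a unit quaternion [x, y, z, w].
In Python, from plant import ctrl gives the robot as it stands.
- The arm moves only by the tool carry_out, never from a script. Its argument "deltas" is one flat list of numbers, 6 for each row, row after row: the shift along the tool's x, y, z in m, then the turn, a rotation vector about the tool's x, y, z in rad. A call has 1 to 5 rows; each row is the pose to reach, as a shift and turn from the pose commanded when the call began, along the tool's axes at that moment; what a row does not reach only later rows make up. A row lasts 1/8 s, in which the tool goes at most 62.5 mm and 10.7 degrees, less where a joint would pass 70% of its speed; a pose out of reach is approached as far as the arm can. A call with a gripper value outside its range is refused whole. "grip" is the opening in per cent of the stroke, from 0 (shut) to 100 (fully open), set as the call begins (left out, the last holds). The fingers move at their own pace and stop on an object; "grip_force" is the grip in N (left out, the last holds). Time passes only in rows, so rows that repeat a pose let the fingers close. It gives the time, the measured TCP pose, the force, the opening and the grip force at its end, in the units of the state.
- ctrl.get_state(): the state, without advancing time (a new reading comes with each control period).
- ctrl.read_camera(name): name is "scene" or "top" or "wrist"; returns (picture, depth): 384x512x3 uint8, red, green, blue; 384x512 float32, m along the optical axis (not along the pixel's ray), 0 where there is no reading.
- ctrl.camera_model(name): a dict with "intrinsics" (3x3 intrinsics, pixels), "k1" (the pictures are not rectified: a ray, as slopes to the right and down, at radius r is drawn at 1 + k1 r^2 times it, then the intrinsics apply), "extrinsics" (4x4, takes a point from world to camera coordinates); the wrist camera has in their place "hand_eye" (4x4, takes a point from camera to tool coordinates, whose origin is the TCP and whose axes are the flange's). Camera axes: x right, y down, z forward; pixel columns grow to the right and rows downward; lengths in m; the calibration is good to about 2 mm. A picture is of the moment at which its call begins: read the wrist's pose just before it. camera_model takes no time and is no camera call.
- ctrl.sign_off(): hands the job in; it is judged then, once.
Trained networks look in the newest picture that a camera, given by its name, has taken for a name from the list of things; names that differ only in an ending like _2 or _b are one class to them, and where a whole thing is asked for, a point or a joint stands for the part that bears it (a point fixed in the world has none). Each returns a list of dicts, best first, with "score" (0 to 1); they miss things now and then, are a little off and sometimes report something else, mostly with a low value. They report only what shows in the picture. A call takes as long as a camera call. They do not tell look-alikes from the thing itself.
- ctrl.find_in(camera, query): "uv" ([column, row] in pixels, amid what is visible of it).
The state is a dict: "time": time; "qpos": joint angles; "dq": joint speeds; "joint_efforts": joint torques, N m; "eef_pos": TCP position; "tcp_rot": TCP orientation; "contact_force": force on the tool from outside, world axes, zero at the start; "wrist_torque": the same for the moment, N m; "opening": opening from 0.0 (shut) to 1.0 (fully open); "finger_force": force on a finger pad.
Only numpy, scipy, OpenCV 4.12 (cv2) and the standard library are available. Lean on these libraries where they do the work, as an engineer would, in place of code of your own. Each camera call takes 0.05 s, during which the arm holds its last target. There are 200 camera calls.

## Working session

There is one attempt and no reset: what is moved stays moved. The work goes in short steps, Python scripts to look and compute and a tool call to move; the robot and the scene stay as the last step left them, time stands still between calls to the robot, and variables do not carry over. Pictures are saved under pics/ and viewed, at most 10 in all, crops included, and the job is handed in when it is done.

Besides the shell and the picture viewer there is one more tool, called after "Request:" by a JSON object that holds its "method" and its "body". carry_out: Moves the arm, as the interface text tells. Its arguments: {"type":"object","properties":{"deltas":{"type":"array"},"grip":{"type":"number"},"grip_force":{"type":"number"}},"required":["deltas"]}

```bash
ls; mkdir -p pics; cat > h.py <<'E'
import numpy as np,cv2
from plant import ctrl
from scipy.spatial.transform import Rotation as R
def T_wc(name,st):
    m=ctrl.camera_model(name)
    if 'hand_eye' in m:
        T=np.eye(4);T[:3,:3]=R.from_quat(st['tcp_rot']).as_matrix();T[:3,3]=st['eef_pos'];return m,T@np.array(m['hand_eye'])
    return m,np.linalg.inv(np.array(m['extrinsics']))
def snap(name):
    st=ctrl.get_state();im,d=ctrl.read_camera(name);m,T=T_wc(name,st)
    return im,d,m,T
def rays(m,uv):
    K=np.array(m['intrinsics'],float);k=float(m['k1'])
    uv=np.atleast_2d(np.array(uv,float))
    return cv2.undistortPoints(uv[:,None],K,np.array([k,0,0,0,0.])).reshape(-1,2)
def cloud(d,m,T):
    h,w=d.shape;u,v=np.meshgrid(np.arange(w),np.arange(h))
    r=rays(m,np.c_[u.ravel(),v.ravel()]).reshape(h,w,2)
    P=np.dstack([r*d[...,None],d]);W=P@T[:3,:3].T+T[:3,3];W[d==0]=np.nan
    return W
def save(n,im): cv2.imwrite('pics/'+n,im[...,::-1])
E
python3 - <<'E'
from h import *
import pickle
out={}
print(ctrl.get_state())
for c in ['top','scene']:
    im,d,m,T=snap(c);save(c+'0.png',im);W=cloud(d,m,T);out[c]=(im,d,m,T)
    for q in ['case','latch_pad','lid_edge','tape_measure','stapler','box_cutter','tape_roll']:
        for r in ctrl.find_in(c,q)[:4]:
            u,v=np.round(r['uv']).astype(int);print(c,q,round(r['score'],2),u,v,np.round(W[v,u],3))
pickle.dump(out,open('s0.pkl','wb'))
a=cv2.imread('pics/top0.png');b=cv2.imread('pics/scene0.png')
E
```

```text
pics
{'time': 0.0, 'qpos': array([-1.33201301e+00,  2.87169191e-01,  1.57822504e+00,  2.11203682e-05,
        1.27859458e+00, -1.50001690e-01]), 'dq': array([ 0.00212593,  0.00097039, -0.00063832,  0.00083764,  0.0027157 ,
        0.00046099]), 'joint_efforts': array([ 7.83209234e-04, -4.05972326e+01, -2.92629361e+01, -6.27047666e-05,
        5.78678344e-03, -8.12426691e-06]), 'eef_pos': array([ 0.2557379 , -0.62394841,  0.22991882]), 'tcp_rot': array([ 9.81165087e-01,  1.93167379e-01, -4.30674633e-05, -1.19735138e-03]), 'contact_force': array([-0.24457821,  0.27149918, -0.20519168]), 'wrist_torque': array([ 0.01227399, -0.05956376, -0.00204603]), 'finger_force': 0.0, 'opening': 1.0005490959571164}
top case 0.89 214 177 [0.549 0.185 0.051]
top case 0.21 114 242 [ 0.394  0.442 -0.003]
top latch_pad 0.8 209 206 [0.481 0.199 0.032]
top lid_edge 0.58 212 173 [0.559 0.191 0.052]
top tape_measure 0.86 316 194 [ 0.512 -0.065  0.023]
top tape_measure 0.68 367 171 [ 0.569 -0.194  0.03 ]
top tape_measure 0.57 289 137 [0.657 0.    0.031]
top tape_measure 0.53 208 208 [0.476 0.201 0.034]
top stapler 0.9 380 209 [ 0.472 -0.216  0.043]
top box_cutter 0.55 357 136 [ 0.665 -0.178  0.016]
top tape_roll 0.94 113 243 [0.391 0.442 0.001]
top tape_roll 0.55 210 209 [0.473 0.196 0.035]
scene case 0.63 216 207 [0.507 0.222 0.049]
scene latch_pad 0.62 231 214 [0.483 0.197 0.034]
scene lid_edge 0.78 215 198 [0.547 0.199 0.05 ]
scene tape_measure 0.88 255 181 [0.62  0.02  0.024]
scene tape_measure 0.83 321 173 [ 0.547 -0.178  0.025]
scene tape_measure 0.53 304 189 [ 0.499 -0.056  0.021]
scene stapler 0.66 349 182 [ 0.473 -0.222  0.009]
scene box_cutter 0.53 292 165 [ 0.663 -0.168  0.018]
scene tape_roll 0.74 213 197 [0.554 0.2   0.05 ]
scene tape_roll 0.65 162 287 [0.356 0.424 0.024]
```

View pics/top0.png

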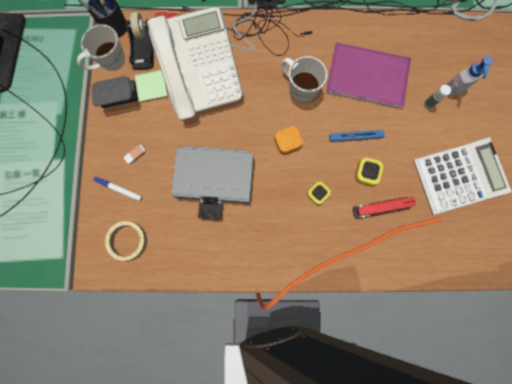

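View pics/scene0.png

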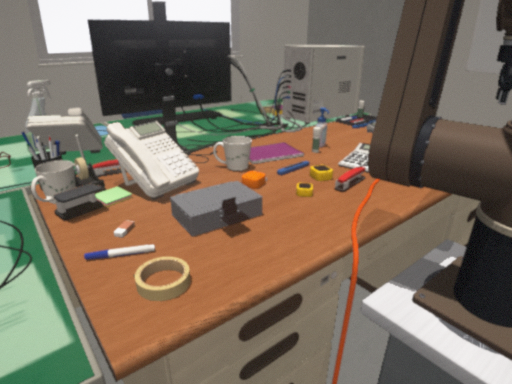

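The top picture shows three look-alikes: orange at (288,139), small yellow at (319,192) and larger yellow at (369,171). The thing I want is the one at (369,171). The case is at (213,175) with its latch at (209,208), facing the robot. The phone stands behind the hinge.

```bash
python3 - <<'E'
from h import *
import pickle
o=pickle.load(open('s0.pkl','rb'))
im,d,m,T=o['top'];W=cloud(d,m,T)
def rect(c,r,lo,hi,extra=None):
    k=(np.hypot(W[...,0]-c[0],W[...,1]-c[1])<r)&(W[...,2]>lo)&(W[...,2]<hi)
    if extra is not None:k&=extra
    p=W[k];print(len(p),np.round(cv2.minAreaRect((p[:,:2]*1000).astype(np.float32)),1) if 0 else cv2.minAreaRect((p[:,:2]*1000).astype(np.float32)),np.median(p,0).round(4))
rect((.55,.19),.13,.044,.058)
hsv=cv2.cvtColor(im,cv2.COLOR_RGB2HSV)
for n,c in dict(big=(.569,-.194),small=(.512,-.065),orange=(.657,0)).items(): print(n);rect(c,.06,.012,.05);
# table noise & phone
k=(W[...,0]>.6)&(W[...,0]<.95)&(W[...,1]>.05)&(W[...,1]<.36)&(W[...,2]>.03)
for x in np.arange(.6,.8,.02):
    s=k&(abs(W[...,0]-x)<.01);print(round(x,2),s.sum(),np.nanmax(np.where(s,W[...,2],np.nan)) if s.any() else 0, W[s][:,1].min() if s.any() else 0,W[s][:,1].max() if s.any() else 0)
save('crop.png',cv2.resize(im[115:220,270:420],None,fx=5,fy=5,interpolation=cv2.INTER_CUBIC))
E
```

```text
3869 ((556.614501953125, 190.54019165039062), (187.95399475097656, 138.21835327148438), 85.37083435058594) [0.5592 0.1898 0.0507]
big
593 ((570.7523803710938, -202.216064453125), (60.60477066040039, 62.04802703857422), 73.28775024414062) [ 0.5687 -0.1987  0.0305]
small
337 ((517.7844848632812, -72.68487548828125), (43.88062286376953, 50.43866729736328), 44.462425231933594) [ 0.5164 -0.0708  0.0237]
orange
558 ((654.7604370117188, 1.0169754028320312), (58.24321746826172, 65.44419860839844), 21.345163345336914) [0.6516 0.0028 0.0304]
0.6 295 0.054211236352698755 0.09340855047922374 0.2808210943689888
0.62 378 0.05418865731643341 0.09841454059006628 0.27886667516103847
0.64 1 0.04549489175969956 0.26272063669884665 0.26272063669884665
0.66 0 0 0 0
0.68 0 0 0 0
0.7 85 0.06546302413732297 0.23881297847844057 0.2809556123663316
0.72 212 0.08318493536412763 0.21921179846853336 0.29199613780198885
0.74 466 0.10175750456356891 0.15296256111634532 0.3005797019709894
0.76 700 0.11860380390004499 0.12218789146129806 0.3062218830099993
0.78 744 0.13161780395975176 0.12206890025776279 0.3122591928280626
0.8 756 0.1456530279070899 0.12484557894721507 0.31719015102281956
```

View pics/crop.png

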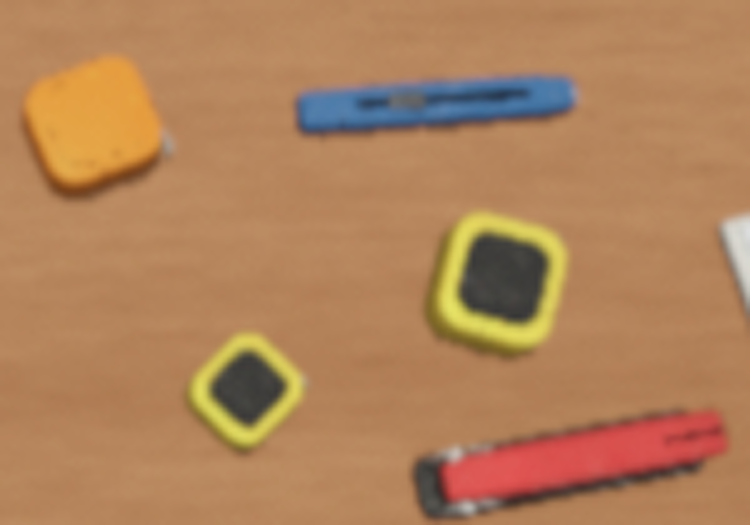

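The crop confirms it. The black-topped larger yellow tape measure (crop 500,280, i.e. top 369,171) measures 60 x 62 mm and 30 mm high. The small yellow one is about 44 mm, and the orange one is excluded.

```bash
cat >> h.py <<'E'
def go(p,psi,pitch=None):
    "tool-frame delta from the present pose to TCP p, pointing down, tool x at heading psi"
    st=ctrl.get_state();R0=R.from_quat(st['tcp_rot'])
    Rg=R.from_matrix(np.c_[[np.cos(psi),np.sin(psi),0],[np.sin(psi),-np.cos(psi),0],[0,0,-1]])
    dp=R0.inv().apply(np.array(p)-st['eef_pos']);rv=(R0.inv()*Rg).as_rotvec()
    print('from',st['eef_pos'].round(4),'t',round(st['time'],2),'delta',dp.round(4),rv.round(4),'q6',st['qpos'].round(2))
    return dp,rv
E
python3 - <<'E'
from h import *
print(np.round(ctrl.camera_model('wrist')['hand_eye'],3),ctrl.camera_model('wrist')['intrinsics'])
go([.47,-.2,.33],-.08);go([.45,-.2,.33],.39)
E
```

```text
[[ 0.001 -0.955 -0.298  0.076]
 [ 1.     0.001 -0.001 -0.001]
 [ 0.002 -0.298  0.955 -0.143]
 [ 0.     0.     0.     1.   ]] [[310.25711609   0.         257.7046675 ]
 [  0.         310.25711609 190.1551147 ]
 [  0.           0.           1.        ]]
from [ 0.2559 -0.6246  0.2314] t 0.8 delta [ 0.3591 -0.3117 -0.0986] [ 1.000e-04 -0.000e+00  4.688e-01] q6 [-1.33  0.29  1.58 -0.    1.28 -0.15]
from [ 0.2559 -0.6246  0.2314] t 0.8 delta [ 0.3406 -0.3193 -0.0986] [ 0.0001  0.     -0.0012] q6 [-1.33  0.29  1.58 -0.    1.28 -0.15]
```

Request:
{"method": "carry_out", "body": {"deltas": [0.049,-0.029,-0.005,0,0,0.047,0.098,-0.058,-0.01,0,0,0.094,0.147,-0.087,-0.015,0,0,0.14,0.196,-0.116,-0.02,0,0,0.187,0.245,-0.145,-0.025,0,0,0.234], "grip": 100}}

```text
time: 1.42
eef_pos: [0.4286, -0.396, 0.2568]
tcp_rot: [0.997, 0.076, 0.0, 0.0]
contact_force: [1.3, 0.1, -0.5]
opening: 0.997
finger_force: 0.0
```

Request:
{"method": "carry_out", "body": {"deltas": [0.041,-0.04,-0.005,0,0,0.047,0.082,-0.079,-0.01,0,0,0.094,0.123,-0.119,-0.015,0,0,0.14,0.164,-0.158,-0.02,0,0,0.187,0.205,-0.198,-0.025,0,0,0.234]}}

```text
time: 2.05
eef_pos: [0.6006, -0.1688, 0.2818]
tcp_rot: [0.999, -0.04, 0.0, 0.0]
contact_force: [0.7, -0.3, 0.5]
opening: 0.997
finger_force: 0.0
```

```bash
cat >> h.py <<'E'
def rectp(p):
    (c,s,a)=cv2.minAreaRect((p[:,:2]*1000).astype(np.float32));return np.round(c,1),np.round(s,1),round(a,1)
E
python3 - <<'E'
from h import *
import pickle
im,d,m,T=snap('wrist');save('w1.png',im);W=cloud(d,m,T);pickle.dump((im,d,m,T),open('w1.pkl','wb'))
hsv=cv2.cvtColor(im,cv2.COLOR_RGB2HSV)
near=np.hypot(W[...,0]-.57,W[...,1]+.2)<.07
p=W[near&(W[...,2]>.026)&(W[...,2]<.036)];print(len(p),rectp(p),np.median(p,0))
p=W[near&(W[...,2]>.004)&(W[...,2]<.036)];print(rectp(p))
go([.6,-.17,.28],0)
print(np.nanmedian(W[(abs(W[...,2])<.015)][:,2]))
E
```

```text
1885 (array([ 570. , -200.6]), array([58. , 62.5]), 73.3) [ 0.57188788 -0.20048971  0.03093773]
(array([ 571.5, -200.7]), array([59.5, 64.8]), 75.4)
from [ 0.6039 -0.163   0.2826] t 2.1 delta [-0.0034  0.0073  0.0025] [-0.004  -0.0046 -0.0771] q6 [-0.43  0.14  1.65  0.01  1.34  1.22]
0.0004556822741481059
```

View pics/w1.png

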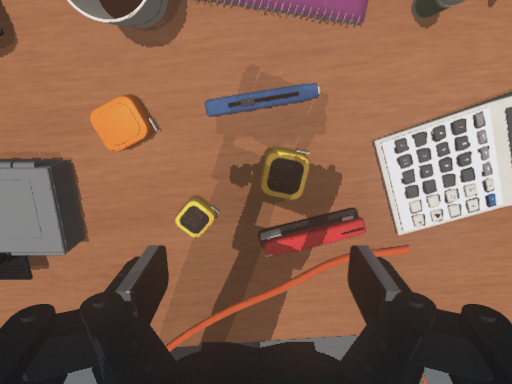

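The tab is at (302,152), towards world +x. So the tape measure's y axis lies along -16.7° and the grasp goes across 73.3°. The camera sits on tool +x, so I turn the tool half round to keep it clear of the lid, and go to look at the case.

Request:
{"method": "carry_out", "body": {"deltas": [-0.015,-0.035,0.003,0,0,-0.185,-0.03,-0.07,0.006,0,0,-0.37,-0.044,-0.105,0.009,0,0,-0.555,-0.059,-0.14,0.012,0,0,-0.74,-0.074,-0.175,0.015,0,0,-0.925], "grip": 0}}

```text
time: 2.72
eef_pos: [0.5393, 0.0111, 0.2664]
tcp_rot: [0.911, 0.413, 0.0, 0.0]
contact_force: [0.1, 0.1, 0.9]
opening: -0.001
finger_force: 0.0
```

Request:
{"method": "carry_out", "body": {"deltas": [0.019,-0.033,0.003,0,0,-0.185,0.038,-0.066,0.006,0,0,-0.37,0.057,-0.098,0.009,0,0,-0.555,0.076,-0.131,0.012,0,0,-0.74,0.095,-0.164,0.015,0,0,-0.925]}}

```text
time: 3.35
eef_pos: [0.4795, 0.1909, 0.2515]
tcp_rot: [0.631, 0.776, 0.0, 0.0]
contact_force: [0.7, -0.7, 0.1]
opening: 0.0
finger_force: 0.0
```

Request:
{"method": "carry_out", "body": {"deltas": [0,0,0,0,0,-0.185,0,0,0,0,0,-0.37,0,0,0,0,0,-0.555,0,0,0,0,0,-0.74,0,0,0,0,0,-0.925]}}

```text
time: 3.98
eef_pos: [0.48, 0.1898, 0.2515]
tcp_rot: [0.218, 0.976, 0.0, 0.0]
contact_force: [0.8, 0.7, -0.3]
opening: 0.003
finger_force: 0.0
```

Request:
{"method": "carry_out", "body": {"deltas": [0,0,0,0,0,-0.185,0,0,0,0,0,-0.367,0,0,0,0,0,-0.367]}}

```text
time: 4.35
eef_pos: [0.48, 0.1898, 0.2515]
tcp_rot: [0.04, 0.999, 0.0, 0.0]
contact_force: [-0.3, -0.1, -0.0]
opening: -0.0
finger_force: 0.0
```

```bash
python3 - <<'E'
from h import *
import pickle
im,d,m,T=snap('wrist');save('w2.png',im);W=cloud(d,m,T);pickle.dump((im,d,m,T),open('w2.pkl','wb'))
near=np.hypot(W[...,0]-.55,W[...,1]-.19)<.13
for lo,hi in [(.046,.056),(.046,.08)]:
    p=W[near&(W[...,2]>lo)&(W[...,2]<hi)];print(len(p),rectp(p),np.median(p,0))
p=W[near&(W[...,2]>.06)&(W[...,2]<.08)&(W[...,0]<.53)];print('hook',len(p),rectp(p),np.median(p,0))
near=np.hypot(W[...,0]-.465,W[...,1]-.197)<.06
p=W[near&(W[...,2]>.025)&(W[...,2]<.042)&(W[...,0]<.49)];print('pad',len(p),rectp(p),np.median(p,0))
for q in ['latch_pad','lid_edge','case']:
    for r in ctrl.find_in('wrist',q)[:2]:
        u,v=np.round(r['uv']).astype(int);print(q,r['score'],u,v,W[v,u])
go([.48,.19,.25],np.pi-.08)
E
```

```text
12728 (array([555.3, 192. ]), array([190.3, 138. ]), 85.4) [0.54490041 0.19997422 0.05082846]
12969 (array([555.3, 192. ]), array([190.3, 138. ]), 85.4) [0.54381874 0.19952352 0.05084743]
hook 217 (array([492.3, 196.7]), array([32.5,  6.9]), 85.1) [0.49336982 0.1968189  0.06432112]
pad 1626 (array([469.8, 198.2]), array([56., 42.]), 87.2) [0.46845715 0.19827106 0.03528119]
latch_pad 0.91 265 153 [0.47034567 0.20023597 0.03586844]
latch_pad 0.72 265 207 [0.53131021 0.19539019 0.05173692]
lid_edge 0.57 271 217 [0.54519751 0.20159282 0.05002155]
case 0.84 267 207 [0.53167219 0.19773493 0.05127259]
from [0.48   0.1898 0.2514] t 4.55 delta [0.     0.0002 0.0014] [ 0.      0.0001 -0.0006] q6 [ 0.18 -0.08  1.94  0.    1.29 -1.31]
```

View pics/w2.png

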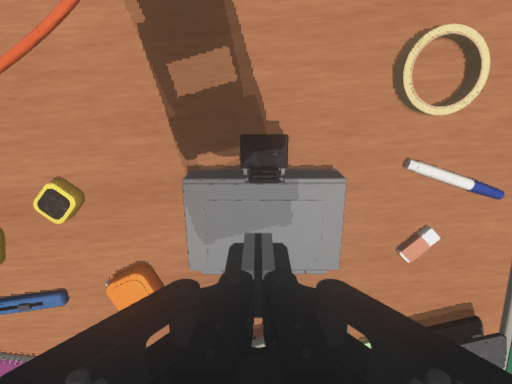

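The wrist picture shows the pad at (265,153), the lid at (185–345, 180–270) and the hook at (264,172). Fitted case pose: centre (0.558, 0.1915), yaw -0.080. That puts the pad centre at (0.464, 0.199).

Request:
{"method": "carry_out", "body": {"deltas": [0.005,0.002,0.05,0,0,0,0.01,0.005,0.1,0,0,0,0.0165,0.008,0.15,0,0,0,0.0165,0.008,0.195,0,0,0,0.0165,0.008,0.195,0,0,0]}}

```text
time: 5.18
eef_pos: [0.4608, 0.1984, 0.0527]
tcp_rot: [0.04, 0.999, -0.001, -0.004]
contact_force: [0.4, 0.2, -0.0]
opening: 0.003
finger_force: 0.0
```

Request:
{"method": "carry_out", "body": {"deltas": [0,0,0.012,0,0,0,0,0,0.022,0,0,0,0,0,0.027,0,0,0,0,0,0.029,0,0,0,0,0,0.029,0,0,0]}}

```text
time: 5.8
eef_pos: [0.4634, 0.1996, 0.0282]
tcp_rot: [0.04, 0.999, 0.0, -0.001]
contact_force: [-4.9, 0.6, 6.7]
opening: -0.001
finger_force: 3.8
```

```bash
python3 - <<'E'
from h import *
go([.464,.199,.028],np.pi-.08);print(ctrl.get_state()['contact_force'])
im,d,m,T=snap('top');save('t2.png',im[120:250,140:300]);W=cloud(d,m,T)
k=(abs(W[...,0]-.58)<.14)&(abs(W[...,1]-.19)<.1)&(W[...,2]>.08);print(k.sum(),np.nanmedian(W[k],0))
E
```

```text
from [0.4634 0.1996 0.0282] t 5.8 delta [-0.0007 -0.0005  0.0002] [ 0.0003 -0.0028  0.0008] q6 [ 0.2   0.19  2.11  0.    0.84 -1.29]
[-4.86099351  0.55026322  6.68073434]
3684 [0.48360346 0.18913537 0.30541018]
```

Request:
{"method": "carry_out", "body": {"deltas": [0.005,0,-0.01,0,0,0,0.02,0,-0.05,0,0,0,0.02,0,-0.11,0,0,0,0.02,0,-0.17,0,0,0,0.02,0,-0.22,0,0,0]}}

```text
time: 6.48
eef_pos: [0.4446, 0.2007, 0.2512]
tcp_rot: [0.039, 0.999, 0.0, 0.002]
contact_force: [0.7, -0.6, -1.1]
opening: 0.003
finger_force: 0.0
```

```bash
python3 - <<'E'
from h import *
im,d,m,T=snap('wrist');save('w3.png',im);W=cloud(d,m,T)
k=(abs(W[...,0]-.6)<.14)&(abs(W[...,1]-.19)<.1)&(W[...,2]>.09)&(W[...,2]<.18);p=W[k];print(k.sum(),p.min(0),p.max(0),np.median(p,0))
E
```

```text
315 [0.60062745 0.0934166  0.10073138] [0.61207942 0.19544685 0.15062065] [0.60735045 0.18850031 0.13000681]
```

View pics/w3.png

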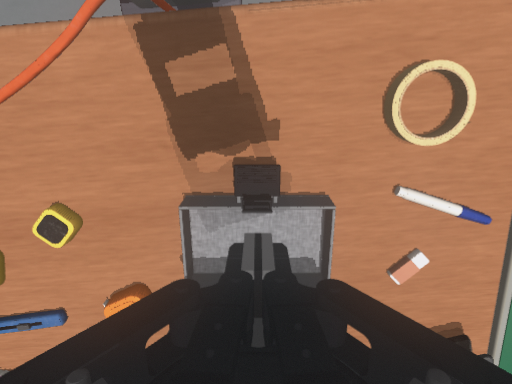

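The lid stands open. The empty inside shows at (258,240) and the lid's inner face was measured where it should be. Next is the tape measure.

Request:
{"method": "carry_out", "body": {"deltas": [-0.023,-0.055,0,0,0,0.042,-0.046,-0.111,0,0,0,0.084,-0.069,-0.166,0,0,0,0.126,-0.092,-0.222,0,0,0,0.168,-0.115,-0.277,0,0,0,0.21], "grip": 100}}

```text
time: 7.15
eef_pos: [0.5375, -0.0866, 0.2482]
tcp_rot: [0.145, 0.989, -0.0, 0.001]
contact_force: [0.8, 1.1, 0.6]
opening: 1.001
finger_force: 0.0
```

```bash
python3 - <<'E'
from h import *
go([.57,-.2006,.10],2.85)
E
```

```text
from [ 0.5375 -0.0866  0.2482] t 7.15 delta [-0.0635 -0.0999  0.1484] [-0.0002  0.0023  0.001 ] q6 [-0.35 -0.02  1.88 -0.    1.27 -1.63]
```

Request:
{"method": "carry_out", "body": {"deltas": [-0.02,-0.033,0.02,0,0,0,-0.042,-0.066,0.05,0,0,0,-0.064,-0.1,0.1,0,0,0,-0.064,-0.1,0.148,0,0,0,-0.064,-0.1,0.148,0,0,0]}}

```text
time: 7.78
eef_pos: [0.5666, -0.1974, 0.0947]
tcp_rot: [0.144, 0.99, 0.002, -0.005]
contact_force: [0.7, -1.1, 0.3]
opening: 0.999
finger_force: 0.0
```

```bash
python3 - <<'E'
from h import *
im,d,m,T=snap('wrist');W=cloud(d,m,T)
near=np.hypot(W[...,0]-.57,W[...,1]+.2)<.05
p=W[near&(W[...,2]>.027)&(W[...,2]<.036)];print(len(p),rectp(p),p.min(0),p.max(0))
go([.57,-.2006,.008],2.85)
E
```

```text
6038 (array([ 570.2, -201.3]), array([57.9, 61.9]), 73.8) [ 0.53617588 -0.23359296  0.02700173] [ 0.60370884 -0.16868407  0.03348867]
from [ 0.5688 -0.1981  0.0981] t 7.83 delta [-0.0022 -0.0022  0.0901] [ 0.0007 -0.0036  0.0025] q6 [-0.5   0.27  1.85 -0.    1.02 -1.79]
```

Request:
{"method": "carry_out", "body": {"deltas": [-0.001,-0.002,0.035,0,0,0,-0.001,-0.002,0.07,0,0,0,-0.001,-0.002,0.092,0,0,0,-0.001,-0.002,0.092,0,0,0,-0.001,-0.002,0.092,0,0,0]}}

```text
time: 8.45
eef_pos: [0.5725, -0.2015, 0.0106]
tcp_rot: [0.144, 0.99, -0.001, 0.002]
contact_force: [0.5, -0.1, 0.3]
opening: 0.998
finger_force: 0.0
```

Request:
{"method": "carry_out", "body": {"deltas": [0,0,0,0,0,0,0,0,0,0,0,0,0,0,0,0,0,0,0,0,0,0,0,0,0,0,0,0,0,0], "grip": 0, "grip_force": 35}}

```text
time: 9.07
eef_pos: [0.5716, -0.2015, 0.0096]
tcp_rot: [0.144, 0.99, -0.001, 0.001]
contact_force: [-2.3, 1.3, 7.3]
opening: 0.665
finger_force: 37.8
```

Held (opening 0.665, 38 N). Lift it and carry it to the case.

Request:
{"method": "carry_out", "body": {"deltas": [0,0,-0.03,0,0,0,0,0,-0.08,0,0,0,0,0,-0.13,0,0,0,0,0,-0.16,0,0,0,0,0,-0.16,0,0,0]}}

```text
time: 9.7
eef_pos: [0.5719, -0.2016, 0.1706]
tcp_rot: [0.144, 0.99, -0.001, 0.003]
contact_force: [0.1, 0.4, -2.0]
opening: 0.664
finger_force: 38.8
```

Request:
{"method": "carry_out", "body": {"deltas": [0.024,0.054,0,0,0,-0.042,0.049,0.109,0,0,0,-0.084,0.073,0.163,0,0,0,-0.126,0.098,0.218,0,0,0,-0.168,0.122,0.272,0,0,0,-0.21]}}

```text
time: 10.32
eef_pos: [0.5287, 0.0965, 0.1644]
tcp_rot: [0.039, 0.999, -0.0, -0.002]
contact_force: [1.1, -0.9, -2.1]
opening: 0.665
finger_force: 38.8
```

```bash
python3 - <<'E'
from h import *
go([.52,.193,.16],np.pi-.08);s=ctrl.get_state();print(s['opening'],s['finger_force'],s['contact_force'])
E
```

```text
from [0.5287 0.0965 0.1644] t 10.32 delta [0.0162 0.0955 0.0045] [-0.0002 -0.0043  0.0023] q6 [-0.01  0.05  1.97  0.    1.12 -1.5 ]
0.6645526913080667 38.81772415115847 [ 1.08094666 -0.86974061 -2.08316535]
```

Request:
{"method": "carry_out", "body": {"deltas": [0.008,0.045,0,0,0,0,0.016,0.095,0,0,0,0,0.016,0.095,0,0,0,0,0.016,0.095,0,0,0,0]}}

```text
time: 10.82
eef_pos: [0.5212, 0.1903, 0.1651]
tcp_rot: [0.039, 0.999, -0.001, -0.002]
contact_force: [0.1, 0.3, -1.5]
opening: 0.666
finger_force: 38.9
```

```bash
python3 - <<'E'
from h import *
im,d,m,T=snap('wrist');save('w4.png',im);W=cloud(d,m,T)
k=(W[...,2]>.04)&(W[...,2]<.048)&(abs(W[...,0]-.53)<.06)&(abs(W[...,1]-.19)<.12);print('rim',rectp(W[k]))
go([.544,.1926,.0155],np.pi-.08)
E
```

```text
rim (array([536.7, 192.9]), array([193.3, 101.6]), 88.5)
from [0.5216 0.1899 0.1656] t 10.88 delta [-0.0225  0.0047  0.15  ] [-0.001  -0.0027  0.0007] q6 [ 0.17  0.09  1.93 -0.    1.13 -1.32]
```

View pics/w4.png

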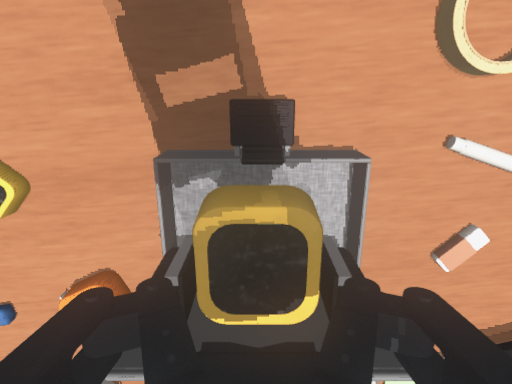

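The tape measure (258,255) is held level over the open case (rim 157–368). Now lower it in two stages.

Request:
{"method": "carry_out", "body": {"deltas": [-0.012,0.002,0.02,0,0,0,-0.0225,0.004,0.05,0,0,0,-0.0225,0.004,0.09,0,0,0,-0.0225,0.004,0.12,0,0,0,-0.0225,0.004,0.14,0,0,0]}}

```text
time: 11.5
eef_pos: [0.5443, 0.1913, 0.0251]
tcp_rot: [0.04, 0.999, -0.0, -0.001]
contact_force: [-0.3, -0.2, -1.1]
opening: 0.663
finger_force: 38.8
```

Request:
{"method": "carry_out", "body": {"deltas": [0,0,0.005,0,0,0,0,0,0.0095,0,0,0,0,0,0.0095,0,0,0]}}

```text
time: 11.88
eef_pos: [0.5459, 0.193, 0.0188]
tcp_rot: [0.039, 0.999, 0.0, 0.001]
contact_force: [0.5, 0.5, -2.2]
opening: 0.667
finger_force: 38.8
```

Request:
{"method": "carry_out", "body": {"deltas": [0,0,0.002,0,0,0,0,0,0.0035,0,0,0,0,0,0.0035,0,0,0]}}

```text
time: 12.25
eef_pos: [0.5451, 0.1929, 0.0144]
tcp_rot: [0.039, 0.999, 0.0, 0.0]
contact_force: [0.3, 0.5, -1.6]
opening: 0.665
finger_force: 38.9
```

```bash
python3 - <<'E'
from h import *
go([.545,.193,.0146],np.pi-.08);print(ctrl.get_state()['contact_force'])
E
```

```text
from [0.5451 0.1929 0.0144] t 12.25 delta [ 0.0001  0.     -0.0002] [0.     0.0001 0.0013] q6 [ 0.16  0.35  1.94 -0.    0.85 -1.33]
[ 0.30769355  0.51943932 -1.6089816 ]
```

Request:
{"method": "carry_out", "body": {"deltas": [0,0,0.0015,0,0,0,0,0,0.0015,0,0,0]}}

```text
time: 12.5
eef_pos: [0.5453, 0.193, 0.0136]
tcp_rot: [0.039, 0.999, -0.0, -0.0]
contact_force: [-3.2, 0.7, 4.3]
opening: 0.665
finger_force: 39.6
```

Request:
{"method": "carry_out", "body": {"deltas": [0,0,0,0,0,0,0,0,0,0,0,0,0,0,0,0,0,0,0,0,0,0,0,0], "grip": 100}}

```text
time: 13.0
eef_pos: [0.5452, 0.1929, 0.0128]
tcp_rot: [0.039, 0.999, 0.0, 0.0]
contact_force: [-0.4, -0.3, -0.6]
opening: 1.001
finger_force: 0.0
```

Request:
{"method": "carry_out", "body": {"deltas": [0,0,-0.02,0,0,0,0,0,-0.06,0,0,0,0.02,0,-0.12,0,0,0,0.02,0,-0.18,0,0,0,0.02,0,-0.23,0,0,0]}}

```text
time: 13.62
eef_pos: [0.5254, 0.1946, 0.2475]
tcp_rot: [0.039, 0.999, 0.0, 0.002]
contact_force: [0.2, -0.1, -0.4]
opening: 1.0
finger_force: 0.0
```

```bash
python3 - <<'E'
from h import *
im,d,m,T=snap('wrist');save('w5.png',im);W=cloud(d,m,T)
k=(W[...,2]>.028)&(W[...,2]<.042)&(abs(W[...,0]-.545)<.05)&(abs(W[...,1]-.19)<.05);print('tape',rectp(W[k]),np.median(W[k],0),np.percentile(W[k][:,2],[5,95]))
k=(abs(W[...,0]-.6)<.14)&(abs(W[...,1]-.19)<.1)&(W[...,2]>.09)&(W[...,2]<.18);p=W[k];print(k.sum(),p.min(0),p.max(0))
go([.545,.193,.25],np.pi-.08)
E
```

```text
tape (array([535.6, 197.5]), array([83.2, 80.7]), 89.7) [0.54146537 0.19422634 0.03477639] [0.03233876 0.03635001]
6891 [0.59719541 0.09384917 0.09006392] [0.73993494 0.2861211  0.16932166]
from [0.5288 0.1953 0.2558] t 13.68 delta [-0.0163 -0.0011  0.006 ] [0.0043 0.0166 0.0016] q6 [ 0.17  0.01  1.84  0.    1.27 -1.32]
```

View pics/w5.png

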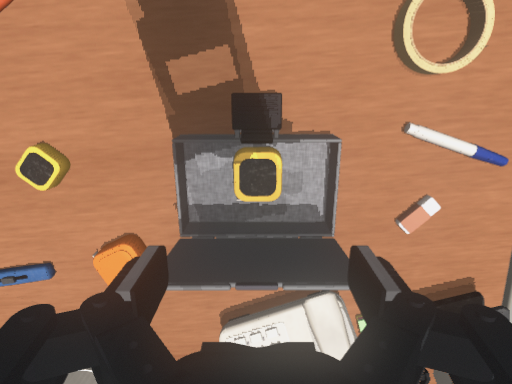

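The tape measure lies flat inside at (257,175), top at z = 35 mm. The lid is upright and the bystanders are untouched. I shut the fingers and go over and behind the lid.

Request:
{"method": "carry_out", "body": {"deltas": [-0.03,0,-0.01,0,0,0,-0.07,0,-0.01,0,0,0,-0.118,0,-0.01,0,0,0,-0.118,0,-0.01,0,0,0,-0.118,0,-0.01,0,0,0], "grip": 0}}

```text
time: 14.3
eef_pos: [0.6423, 0.1852, 0.2532]
tcp_rot: [0.039, 0.999, 0.0, -0.0]
contact_force: [0.0, 0.5, 0.4]
opening: -0.004
finger_force: 0.0
```

```bash
python3 - <<'E'
from h import *
go([.6427,.1847,.14],np.pi-.08);print(ctrl.get_state()['opening'])
E
```

```text
from [0.6423 0.1852 0.2532] t 14.3 delta [-0.0004 -0.0005  0.1132] [ 0.0001 -0.0003  0.0011] q6 [ 0.13  0.26  1.57  0.    1.31 -1.36]
-0.003592779139089466
```

Request:
{"method": "carry_out", "body": {"deltas": [0,0,0.05,0,0,0,0,0,0.1,0,0,0,0,0,0.113,0,0,0,0,0,0.113,0,0,0]}}

```text
time: 14.8
eef_pos: [0.6423, 0.1854, 0.1404]
tcp_rot: [0.039, 0.999, -0.0, -0.0]
contact_force: [-0.5, -0.3, 0.9]
opening: 0.001
finger_force: 0.0
```

Request:
{"method": "carry_out", "body": {"deltas": [0.02,0,0,0,0,0,0.033,0,0,0,0,0,0.045,0,0.002,0,0,0,0.059,0,0.006,0,0,0,0.073,0,0.013,0,0,0]}}

```text
time: 15.42
eef_pos: [0.5696, 0.1911, 0.127]
tcp_rot: [0.039, 0.999, 0.0, 0.001]
contact_force: [-0.2, 0.3, 0.6]
opening: 0.003
finger_force: 0.5
```

```bash
python3 - <<'E'
from h import *
go([.558-.012*1,.1925,.108],np.pi-.08)
s=ctrl.get_state();print(s['contact_force'])
c=np.array(s['eef_pos'])-[.558,.1915,0];print('case xyz',R.from_rotvec([0,0,.08]).apply(c).round(4))
E
```

```text
from [0.5696 0.1911 0.127 ] t 15.43 delta [ 0.0237 -0.0004  0.019 ] [0.0004 0.0014 0.0012] q6 [ 0.15  0.23  1.85  0.    1.06 -1.34]
[-0.19630161  0.28649335  0.55245053]
case xyz [0.0116 0.0005 0.127 ]
```

Request:
{"method": "carry_out", "body": {"deltas": [0.013,0,0.009,0,0,0,0.024,0,0.019,0,0,0,0.037,0,0.036,0,0,0,0.046,0,0.056,0,0,0,0.046,0,0.056,0,0,0]}}

```text
time: 16.05
eef_pos: [0.5215, 0.1944, 0.0683]
tcp_rot: [0.039, 0.999, -0.0, -0.003]
contact_force: [-0.4, 1.0, 0.5]
opening: 0.003
finger_force: 0.4
```

Request:
{"method": "carry_out", "body": {"deltas": [0.002,0,0.006,0,0,0,0.004,0,0.012,0,0,0,0.005,0,0.018,0,0,0,0.005,0,0.022,0,0,0,0.005,0,0.022,0,0,0]}}

```text
time: 16.68
eef_pos: [0.5203, 0.195, 0.0495]
tcp_rot: [0.039, 0.999, 0.0, 0.001]
contact_force: [0.7, -0.2, 3.5]
opening: -0.002
finger_force: 1.9
```

```bash
python3 - <<'E'
from h import *
s=ctrl.get_state();print(s['contact_force'])
c=np.array(s['eef_pos'])-[.558,.1915,0];print('case xyz',R.from_rotvec([0,0,.08]).apply(c).round(4))
E
```

```text
[ 0.69050925 -0.22818717  3.52177133]
case xyz [-0.0379  0.0004  0.0495]
```

Request:
{"method": "carry_out", "body": {"deltas": [0,0,0.001,0,0,0,0,0,0.002,0,0,0,0,0,0.002,0,0,0]}}

```text
time: 17.05
eef_pos: [0.5202, 0.195, 0.0485]
tcp_rot: [0.039, 0.999, 0.0, 0.001]
contact_force: [-1.0, -0.8, 9.1]
opening: 0.001
finger_force: 4.6
```

Request:
{"method": "carry_out", "body": {"deltas": [0,0,-0.01,0,0,0,0,0,-0.03,0,0,0,0,0,-0.08,0,0,0,0.03,0,-0.14,0,0,0,0.06,0,-0.2,0,0,0]}}

```text
time: 17.68
eef_pos: [0.4618, 0.1992, 0.2393]
tcp_rot: [0.04, 0.999, -0.0, -0.001]
contact_force: [-0.3, 1.2, 0.3]
opening: -0.0
finger_force: 0.0
```

Request:
{"method": "carry_out", "body": {"deltas": [0,0,0,0,0,0,0,0,0,0,0,0,0,0,0,0,0,0,0,0,0,0,0,0]}}

```text
time: 18.18
eef_pos: [0.4629, 0.199, 0.2366]
tcp_rot: [0.04, 0.999, -0.0, -0.002]
contact_force: [0.0, 0.1, 0.7]
opening: -0.002
finger_force: 0.0
```

```bash
python3 - <<'E'
from h import *
im,d,m,T=snap('wrist');save('w6.png',im);W=cloud(d,m,T)
k=(abs(W[...,0]-.558)<.05)&(abs(W[...,1]-.19)<.08)&(W[...,2]>0.01)&(W[...,2]<.13);p=W[k];print(np.percentile(p[:,2],[5,50,95]))
f=(abs(W[...,0]-.507)<.005)&(abs(W[...,1]-.195)<.09)&(W[...,2]>.03);print(f.sum(),np.median(W[f][:,2]))
E
```

```text
[0.0496706  0.05087894 0.05210438]
1451 0.05086384935824273
```

View pics/w6.png

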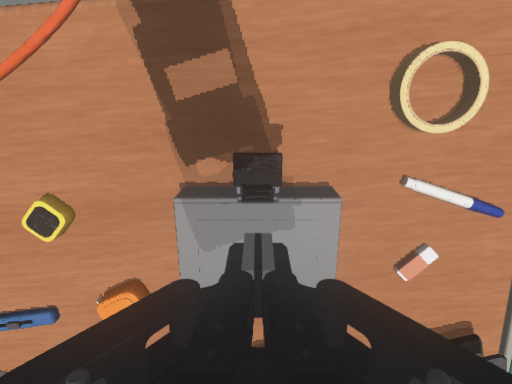

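The lid is shut flat: z = 51 mm all over, hook over its edge at (258,193). It stays shut with nothing touching it.

```bash
python3 -c "
from plant import ctrl
print(ctrl.sign_off())"
```

```text
the job is handed in; nothing more can be done
None
```

The tape measure lies flat in the grey case with the lid latched shut; the stapler, box cutter and roll of tape were not touched, and I handed the job in at about 18 s.

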